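# Move the charged battery pack to the airbrush compressor

## Robot

A 6-joint arm with a two-finger parallel gripper is mounted at the origin on the work surface. World frame = base frame: x ahead of the robot, y to its left, z up, the work surface at z = 0. Lengths are in m, angles in rad, forces in N, time in s.
With the tool pointing down it reaches from about 0.3 to 0.875 m from the base axis. Payload 6.4 kg.
Tool frame: the origin (TCP) lies at the very end of the fingers, on their centre line; the grasp point (between the pads) lies 19 mm behind it; y points along the fingers, z is the direction in which the jaws open and shut, and the axes are right-handed (so a half turn about y gives the same grasp; the last joint's range is limited). The gripper opens to 88 mm and grips with 3 to 60 N. Pads are 18 mm wide; open, the fingers measure 123 mm over their backs; the gripper's body (75 mm by 187 mm) begins 45 mm behind the grasp point.
Start: joints at [-1.437, 0.181, 1.607, -0, 1.354, -0.206], TCP at [0.192, -0.542, 0.239] pointing down, gripper open.
Joint ranges: [-2.99, 2.99], [-0.89, 2.07], [0.3, 2.58], [-1.14, 4.28], [0, 2.63], [-3.12, 3.12]. Speed limits (rad/s): [2.57, 2.57, 3.01, 3.14, 3.14, 3.14].

## Interface

Orientations are given as a rotation vector (axis times angle).
In Python, from cell import ctrl gives the robot as it stands.
- The arm moves only by the tool apply_moves, never from a script. Its argument "commands" is a list of rows, each a list of 5 numbers: the opening, from 0 (shut) to 1 (fully open), then the shift along the world's x, y, z in m, then the turn about the world's z in degrees. In form: [[gripper, dx, dy, dz, turn], ...]. A call has 1 to 10 rows; each row shifts and turns the commanded pose from where the row before left it; what a row does not reach is not made up. A row lasts 1/8 s, in which the tool goes at most 62.5 mm and 10.7 degrees, less where a joint would pass 70% of its speed; a pose out of reach is approached as far as the arm can. A call with a gripper value outside its range is refused whole. The fingers move at their own pace and stop on an object; "newtons" is the grip in N (left out, the last holds). Time passes only in rows, so rows that do not move let the fingers close. It gives the time, the measured TCP pose, the force and the opening at its end, in the units of the state.
- ctrl.sense(): the state, without advancing time (a new reading comes with each control period).
- ctrl.capture(name): name is "scene" or "top"; returns a dict with "frame" (400x640x3 uint8, red, green, blue), "mtx" (3x3 intrinsics, pixels), "eye" and "rotation" of the camera in the world. Camera axes: x right, y down, z forward; pixel columns grow to the right and rows downward; lengths in m; the calibration is good to about 2 mm. A picture is of the moment at which its call begins. There is no depth.
- ctrl.finish_job(): hands the job in, once; it reports no verdict.
The state is a dict: "clock": time; "qpos": joint angles; "dq": joint speeds; "joint_torque": joint torques, N m; "tool_pos": TCP position; "orientation": TCP orientation; "contact_force": force on the tool from outside, world axes, zero at the start; "torque": the same for the moment, N m; "gripper_width": finger opening in m.
Only numpy, scipy, OpenCV 4.12 (cv2) and the standard library are available. Lean on these libraries where they do the work, as an engineer would, in place of code of your own. Each camera call takes 0.05 s, during which the arm holds its last target.

## Task

The battery pack on the charger is full: move it over to the airbrush compressor. Press the charger's release key so that the pack pops loose, slide it off, then slide it nose first along the compressor's rails until the catch clicks up behind it and holds it. Ease it in without forcing anything, let go, and leave the figures, paints, cup and tub where they stand.

Things in the scene. Friction and masses are not known exactly. Their poses are not given: they have to be found in the camera images.
- pack_center (a point): Centre (half-way up) of the grey and black battery pack, 84 long (x) x 52 wide (y) x 56 mm high, 0.35 to 0.5 kg; +x is its nose, which goes in first, the heel is 42 mm behind the centre. Its foot has a flange 5 mm thick sticking out 8 mm along each long side (68 mm over both): grip the 52 mm sides high up, clear of the rails. It starts caught in the charger, flat, axes as the charger's.
- pack_heel (a point): Middle of the lower edge of the pack's heel (rear end), 42 mm behind and 28 mm below pack_center, same axes. Under the foot a groove 20 mm wide and 5 mm deep runs back from the nose and is closed at the heel by a bar 12 mm long: the catch's tooth runs in the groove, is pressed down by the bar at the last, and springs up behind the heel.
- charger: Low black charger, 168 (x) x 104 (y) mm, fixed; origin under its middle, z up; a pack slides in along +x, so the bay's mouth faces its -x side, roughly to the robot. The pack slides on a deck 40 mm up, under two lipped rails (lips up to 53 mm up, 82 mm over both). Seated pack: centre at x = +7, y = 0, 68 mm up; a pack is clear of the rails once drawn 85 mm along -x.
- charger_key_pad (a point): Middle of the top of the charger's release key: a ribbed pad 26 (x) x 36 (y) mm at the charger's front, 34 mm out from the seated pack's heel, its top 39 mm above the table, clear space around it. Axes as the charger's. Hold it fully down for half a second: a spring plunger (6 N falling to 3 N) pushes the pack slowly out some 8 mm, past the tooth.
- charger_key (a joint): Travel of the charger's key, m: 0 up, grows downwards to 0.0065. 1 N starts it, 2 N takes it all the way, up to 2 N more while the pack leans on its tooth. The tooth, 4.5 mm high, stands behind the pack's heel and lets it go when about 5 mm down. The key springs back up; under the loose pack's heel bar it stays down.
- compressor: Grey box-shaped cordless airbrush compressor, 212 (x) x 160 (y) mm, fixed; origin under its middle, z up; on top a like bay: pack slides in along +x at y = 0, mouth roughly to the robot. Its stop, plunger and key share a strip, adjustable for long and short packs, set anywhere in 20 mm, not in these poses: seated pack centre at x = -15 to +5 mm, 112 mm up: go by feel. Rear parts: to 120 mm.
- compressor_mouth (a point): On the compressor's deck (84 mm above the table), on its centre line, 45 mm in front (-x) of its middle: here the flared mouth of the rails begins; axes as the compressor's. The deck starts 9 mm before it, the straight rails 17 mm after it. In the rails the pack's foot has 1.3 mm play each side and 2 mm in height; lips reach 13 mm above the deck at the mouth, 10 further in.
- compressor_key (a joint): Travel of the compressor's catch, m: 0 up, grows downwards, springs like the charger's. The heel bar presses it down, to 4.5 mm, over the pack's last 24 mm; over the last 8 mm a plunger as in the charger adds up to 6 N, 10 N in all; then it clicks up behind the heel, 1.8 mm before a rigid stop. Not clicked, the pack is pushed back out. Push from behind or in the grip.
- figure_a_center (a point): Bystander: middle of a painted figure with a green cloak on a black 32 mm round base, 48 high over its spear.
- figure_b_center (a point): Bystander: middle of a grey figure with a brown cloak on a black 32 mm round base, 48 high.
- figure_c_center (a point): Bystander: middle of a black figure standing on a round cork painting handle, 38 mm across, 106 high in all.
- paint_a_center (a point): Bystander: middle of a green paint dropper bottle, 25 mm across, 66 high.
- paint_b_center (a point): Bystander: middle of a dark metallic paint dropper bottle, 25 mm across, 66 high.
- cup_center (a point): Bystander: middle of an empty white rinsing cup, 68 mm across, 75 high.
- tub_center (a point): Bystander: middle of a small white tub with a black lid, 48 mm across, 45 high.
Not all that is in view belongs to the job. Of the things that look like the charger, the largest one is meant.

How it is judged:
By the outcome, as a careful person would: the job done as asked, in the order asked, and still so for the second after the job is handed in, with the robot touching nothing.
It also fails if it takes over 72 s, if anything falls off the work surface, if the arm or the gripper's body presses on something with over 40 N, if the wrist force passes 120 N, or if a joint passes its speed limit or range.

## Working session

There is one attempt and no reset: what is moved stays moved. The work goes in short steps, Python scripts to look and compute and a tool call to move; the robot and the scene stay as the last step left them, time stands still between calls to the robot, and variables do not carry over. Pictures are saved under pics/ and viewed, and the job is handed in when it is done.

Besides the shell and the picture viewer there is one more tool, called after "Call:" in YAML: its name, and indented under it one key for each argument. apply_moves: Moves the arm, as the interface text tells. Its arguments: {"type":"object","properties":{"commands":{"type":"array","items":{"type":"array","items":{"type":"number"}}},"newtons":{"type":"number"}},"required":["commands"]}

```bash
mkdir -p pics; ls; python3 - <<'E'
from cell import ctrl
import cv2,numpy as np,pickle
s=ctrl.sense();print(s)
for n in("scene","top"):
    c=ctrl.capture(n);cv2.imwrite(f"pics/{n}0.png",c["frame"][:,:,::-1]);pickle.dump(c,open(f"{n}0.pkl","wb"));print(n,c["mtx"],c["eye"],c["rotation"])
E
```

```text
pics
{'clock': 0.0, 'qpos': array([-1.43732519e+00,  1.81513355e-01,  1.60797452e+00, -3.15027626e-05,
        1.35377628e+00, -2.06281184e-01]), 'dq': array([ 2.66403743e-03, -7.36688722e-04, -1.41418404e-04,  1.82845697e-03,
        8.39515730e-04,  5.64563467e-05]), 'joint_torque': array([ 1.98060081e-05, -4.33871233e+01, -3.41852117e+01,  7.02596828e-02,
        3.86181416e-02, -1.36493795e-04]), 'tool_pos': array([ 0.19156814, -0.54160283,  0.23784188]), 'orientation': array([-0.34938642,  2.03875724, -2.03530258]), 'contact_force': array([0.28230738, 0.28185772, 0.63429899]), 'torque': array([-0.03216343,  0.00182771,  0.06499898]), 'gripper_width': 0.0881986873922622}
scene [[426.01302333   0.         320.98466851]
 [  0.         426.01302333 195.3575785 ]
 [  0.           0.           1.        ]] [1.18628378 0.16503526 1.08177558] [-1.66704952 -2.14221625  0.6646104 ]
top [[398.26792888   0.         321.02472678]
 [  0.         398.26792888 202.78898008]
 [  0.           0.           1.        ]] [ 0.44666583 -0.01503215  1.28233294] [-2.18327138  2.13908174 -0.09027912]
```

View pics/scene0.png

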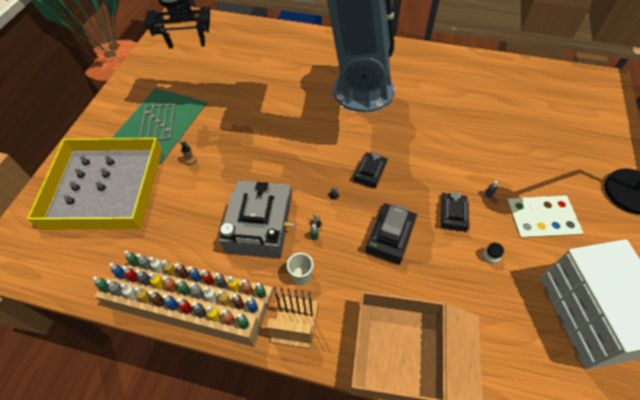

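View pics/top0.png

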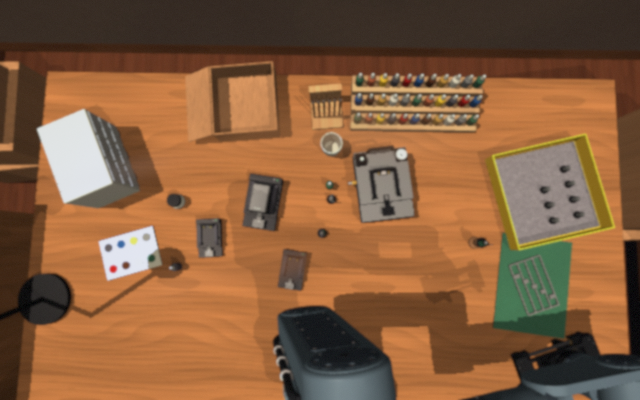

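The candidates that look like the charger in the top view are (263,202), (210,238) and (293,270). The one at (263,202) is the largest and is the one holding the grey and black pack, so it fits the description. I'll confirm it in an enlarged crop.

```bash
cat > h.py <<'E'
import cv2,numpy as np,pickle
from scipy.spatial.transform import Rotation as R
def load(f): return pickle.load(open(f,'rb'))
def grab(n,tag):
    from cell import ctrl
    c=ctrl.capture(n);pickle.dump(c,open(f"{n}{tag}.pkl","wb"));return c
def Rm(c):
    r=np.array(c["rotation"]);return r if r.shape==(3,3) else R.from_rotvec(r).as_matrix()
def px2w(c,uv,z):
    uv=np.atleast_2d(uv).astype(float);K=c["mtx"]
    d=np.c_[(uv[:,0]-K[0,2])/K[0,0],(uv[:,1]-K[1,2])/K[1,1],np.ones(len(uv))]@Rm(c).T
    e=np.array(c["eye"]);t=(z-e[2])/d[:,2];return e+d*t[:,None]
def w2px(c,p):
    q=(np.atleast_2d(p)-c["eye"])@Rm(c);q=q@np.array(c["mtx"]).T;return q[:,:2]/q[:,2:]
def crop(c,u0,v0,u1,v1,k,f):
    im=cv2.resize(c["frame"][v0:v1,u0:u1,::-1],None,fx=k,fy=k,interpolation=cv2.INTER_CUBIC);cv2.imwrite(f,im)
E
python3 - <<'E'
from h import *
t=load("top0.pkl");s=load("scene0.pkl")
crop(t,230,160,330,235,8,"pics/ct.png")
crop(t,330,135,430,230,6,"pics/cm.png")
crop(s,350,180,440,270,6,"pics/cs.png")
crop(s,210,170,330,290,5,"pics/cms.png")
print(w2px(t,[[0,0,0],[.192,-.542,.239]]))
E
```

```text
[[319.90192864 388.32700977]
 [534.95358504 349.35110535]]
```

View pics/ct.png

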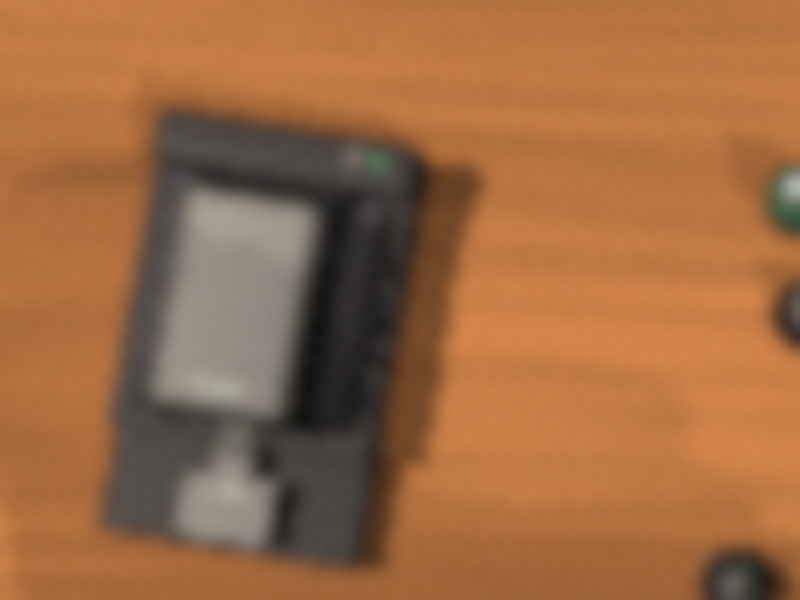

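View pics/cm.png

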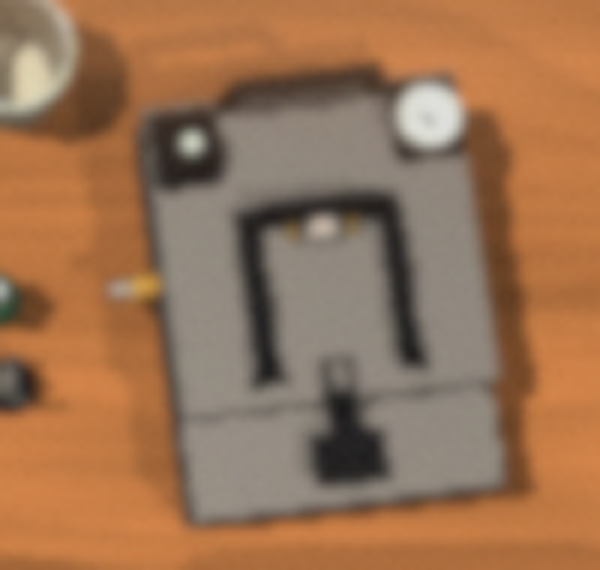

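View pics/cs.png

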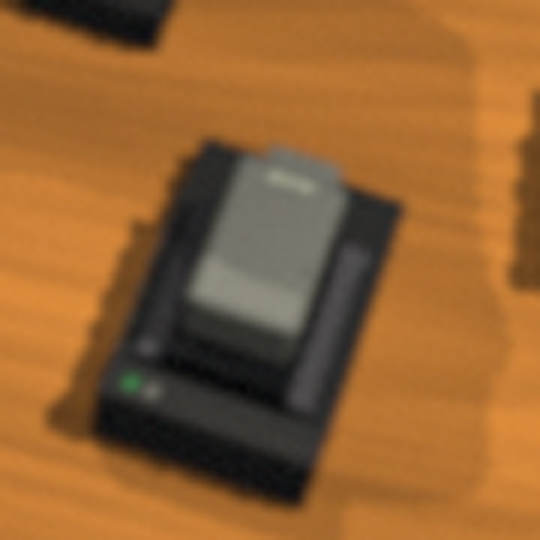

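View pics/cms.png

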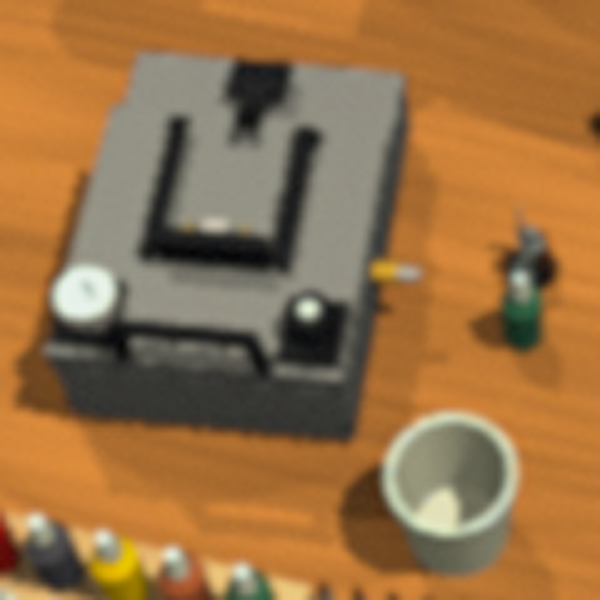

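```bash
cat > seg.py <<'E'
from h import *
t=load("top0.pkl");f=t["frame"]
hsv=cv2.cvtColor(f,cv2.COLOR_RGB2HSV)
def comp(mask,box,n):
    m=np.zeros(mask.shape,np.uint8);u0,v0,u1,v1=box;m[v0:v1,u0:u1]=mask[v0:v1,u0:u1]
    cs,_=cv2.findContours(m,cv2.RETR_EXTERNAL,cv2.CHAIN_APPROX_NONE)
    cs=sorted(cs,key=cv2.contourArea)[::-1][:n]; return cs
def rep(name,c,z):
    w=px2w(t,c.reshape(-1,2),z)[:,:2].astype(np.float32)*1000
    r=cv2.minAreaRect(w);print(name,np.round(r[0],1),np.round(r[1],1),round(r[2],2),"cent px",c.reshape(-1,2).mean(0).round(1), "area",cv2.contourArea(c))
    print("   box",cv2.boxPoints(r).round(1).tolist())
low=(hsv[...,1]<90).astype(np.uint8)
for c in comp((low&(hsv[...,2]>110)).astype(np.uint8),(235,165,290,235),3): rep("light",c,.096)
for c in comp((low&(hsv[...,2]>110)).astype(np.uint8),(235,215,290,235),1): rep("key",c,.039)
for c in comp(low,(235,165,290,235),1): rep("charger",c,.04)
for c in comp(low,(345,140,420,225),1): rep("comprs",c,.084)
d=(low&(hsv[...,2]<75)).astype(np.uint8)
for c in comp(d,(362,160,408,202),2): rep("rails",c,.095)
for c in comp(d,(375,192,400,220),2): rep("ckey",c,.083)
print(hsv[195:230:2,262].tolist())
E
python3 seg.py
```

```text
light [579.6 195.4] [49.9 79.9] 81.7 cent px [258.5 197.1] area 387.0
   box [[536.5, 176.5], [615.5, 165.0], [622.7000122070312, 214.3000030517578], [543.7000122070312, 225.89999389648438]]
light [506.6 195.6] [39. 33.] 2.06 cent px [257.5 222.5] area 96.5
   box [[486.5, 211.39999389648438], [487.70001220703125, 178.39999389648438], [526.7000122070312, 179.89999389648438], [525.5, 212.8000030517578]]
light [636.  150.5] [0. 0.] 0.0 cent px [274. 179.] area 0.0
   box [[636.0, 150.5], [636.0, 150.5], [636.0, 150.5], [636.0, 150.5]]
key [509.5 205.7] [40.9 34.5] 2.06 cent px [257.5 222.5] area 96.5
   box [[488.5, 222.3000030517578], [489.70001220703125, 187.6999969482422], [530.5, 189.1999969482422], [529.2999877929688, 223.6999969482422]]
charger [571.8 193.7] [103.6 165.2] 82.58 cent px [262.1 202. ] area 1597.0
   box [[483.20001220703125, 152.89999389648438], [647.0, 131.60000610351562], [660.4000244140625, 234.39999389648438], [496.6000061035156, 255.6999969482422]]
comprs [ 629.2 -180.6] [216.1 166.4] 7.43 cent px [383.4 184.7] area 3633.5
   box [[511.29998779296875, -112.099
[... 592 characters left out ...]
3.3] [42.4 33.2] 1.12 cent px [387.4 208. ] area 101.5
   box [[537.5999755859375, -177.1999969482422], [538.2999877929688, -210.3000030517578], [580.7000122070312, -209.5], [580.0, -176.39999389648438]]
ckey [ 600.7 -223.5] [9.1 9.1] 1.1 cent px [397.9 193.2] area 6.0
   box [[596.0999755859375, -219.10000610351562], [596.2000122070312, -228.10000610351562], [605.4000244140625, -228.0], [605.2000122070312, -218.89999389648438]]
[[16, 33, 145], [15, 32, 145], [16, 33, 146], [16, 30, 144], [17, 31, 146], [17, 32, 143], [16, 33, 145], [17, 32, 143], [16, 33, 116], [15, 29, 70], [13, 27, 67], [17, 30, 60], [15, 29, 88], [18, 33, 141], [16, 34, 144], [17, 33, 140], [14, 36, 121], [12, 124, 127]]
```

```bash
cat > chk.py <<'E'
from h import *
import sys
def box(o,yaw,x0,x1,y0,y1,z):
    a=np.radians(yaw);c,s=np.cos(a),np.sin(a)
    P=np.array([[x0,y0],[x1,y0],[x1,y1],[x0,y1]])/1000.
    return np.c_[o[0]+c*P[:,0]-s*P[:,1],o[1]+s*P[:,0]+c*P[:,1],np.full(4,z/1000)]
CH=((.5725,.1960),-7.8);CO=((.6318,-.1822),7.7)
def draw(cam,tag,u0,v0,u1,v1,k,out,items):
    c=load(tag);im=cv2.resize(c["frame"][v0:v1,u0:u1,::-1],None,fx=k,fy=k,interpolation=cv2.INTER_CUBIC)
    for b,col in items:
        p=(w2px(c,b)-[u0,v0]+.5)*k-.5
        cv2.polylines(im,[np.round(p).astype(int)],True,col,1)
    cv2.imwrite(out,im)
if __name__=="__main__":
    ch=[(box(*CH,-84,84,-52,52,0),(255,0,0)),(box(*CH,-35,49,-26,26,96),(0,0,255)),(box(*CH,-82,-56,-18,18,39),(0,255,0))]
    co=[(box(*CO,-106,106,-80,80,84),(255,0,0)),(box(*CO,-106,106,-80,80,0),(255,0,0)),(box(*CO,-45,45,-41,41,95),(0,0,255)),(box(*CO,-92,-66,-18,18,83),(0,255,0))]
    for n,b1,b2 in (("top",(235,165,295,240),(340,135,425,225)),("scene",(355,195,425,270),(210,175,300,265))):
        draw(n,n+"0.pkl",*b1,6,f"pics/o_{n}_ch.png",ch);draw(n,n+"0.pkl",*b2,6,f"pics/o_{n}_co.png",co)
    a=[cv2.imread(f"pics/o_{n}_{m}.png") for n in("top","scene") for m in("ch","co")]
    a=[cv2.copyMakeBorder(i,0,540-i.shape[0],0,540-i.shape[1],cv2.BORDER_CONSTANT) for i in a]
    cv2.imwrite("pics/o1.png",cv2.resize(np.hstack(a[:2]),None,fx=.74,fy=.74));cv2.imwrite("pics/o2.png",cv2.resize(np.hstack(a[2:]),None,fx=.74,fy=.74))
    q=R.from_rotvec([-0.34938642,2.03875724,-2.03530258]).as_matrix();print(q.round(3))
E
python3 chk.py
```

```text
[[-0.943 -0.     0.333]
 [-0.333  0.002 -0.943]
 [-0.    -1.    -0.002]]
```

View pics/o1.png

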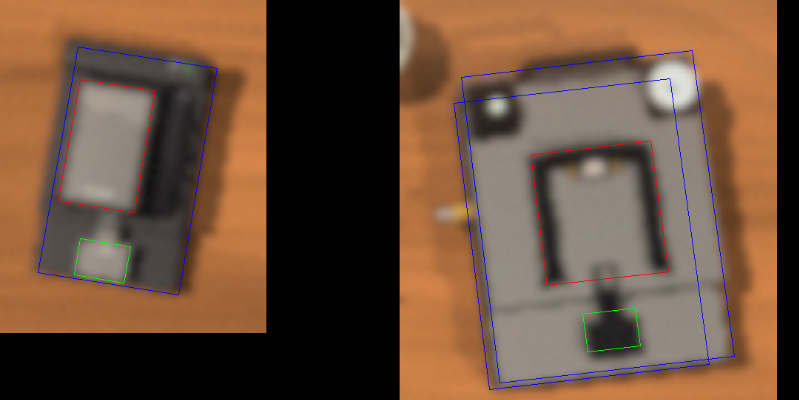

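View pics/o2.png

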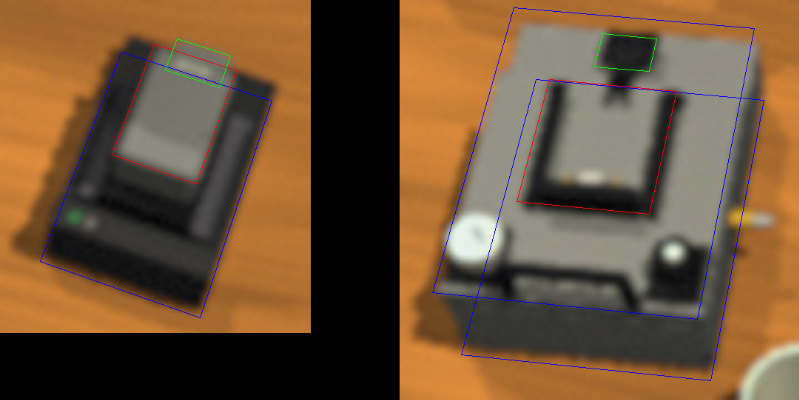

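Call:
apply_moves:
  commands:
    - [0.5,0.02,0.05,0,-2]
    - [0.2,0.02,0.05,0,-2]
    - [0,0.02,0.05,0,-2]
    - [0,0.02,0.05,0,-2]
    - [0,0.02,0.05,0,-2]
    - [0,0.02,0.05,0,-2]
    - [0,0.02,0.05,0,-2]
    - [0,0.02,0.05,0,-2]
    - [0,0.02,0.05,0,-2]
    - [0,0.02,0.05,0,-2]
  newtons: 20

```text
clock: 1.35
tool_pos: [0.3919, -0.0404, 0.2387]
orientation: [-0.012, -2.216, 2.217]
contact_force: [0.8, -0.0, -0.3]
gripper_width: 0.0003
```

Call:
apply_moves:
  commands:
    - [0,0.02,0.05,0,-1.5]
    - [0,0.02,0.05,0,-1.5]
    - [0,0.02,0.05,-0.02,-1.5]
    - [0,0.02,0.05,-0.03,-1.5]
    - [0,0.021,0.049,-0.03,-1.3]
    - [0,0,0,-0.03,0]
    - [0,0,0,-0.03,0]
    - [0,0,0,0,0]
    - [0,0,0,0,0]

```text
clock: 2.48
tool_pos: [0.4932, 0.2068, 0.0996]
orientation: [-0.148, -2.151, 2.151]
contact_force: [-0.3, -0.1, 1.0]
gripper_width: 0.0005
```

```bash
python3 - <<'E'
from h import *
from chk import *
from cell import ctrl
s=ctrl.sense();M=R.from_rotvec(s["orientation"]).as_matrix();print(M[:,2],np.degrees(np.arctan2(M[1,2],M[0,2])),s["tool_pos"],s["contact_force"])
t=grab("top","1");c=grab("scene","1")
tp=s["tool_pos"]
for n,b,o in(("top",(235,165,315,240),"a"),("scene",(355,175,435,270),"b")):
    yaw=-7.8
    it=[(box(*CH,-82,-56,-18,18,39),(0,255,0)),(box(*CH,-35,49,-26,26,96),(0,0,255)),(box(tp[:2],yaw,-9,9,-18,18,tp[2]*1000),(255,255,0))]
    draw(n,n+"1.pkl",*b,5,f"pics/k_{o}.png",it)
a=[cv2.imread(f"pics/k_{o}.png") for o in"ab"];a=[cv2.copyMakeBorder(i,0,480-i.shape[0],0,0,cv2.BORDER_CONSTANT) for i in a];cv2.imwrite("pics/k.png",np.hstack(a))
E
```

```text
[-1.36450204e-01 -9.90646892e-01 -2.77657227e-04] -97.84248680265978 [0.49317733 0.20684835 0.09959775] [-0.31828552 -0.11343087  1.01662242]
```

View pics/k.png

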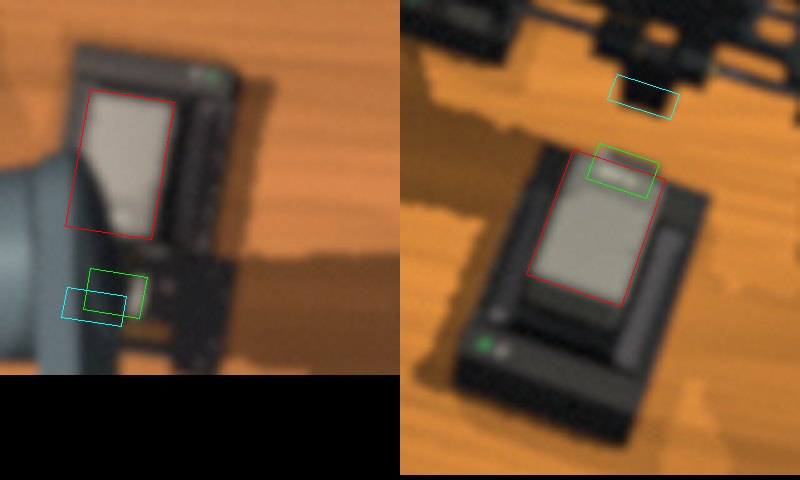

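Call:
apply_moves:
  commands:
    - [0,0,0,-0.03,0]
    - [0,0,0,-0.02,0]
    - [0,0,0,-0.006,0]
    - [0,0,0,-0.002,0]
    - [0,0,0,-0.002,0]
    - [0,0,0,-0.001,0]
    - [0,0,0,0,0]

```text
clock: 3.45
tool_pos: [0.4932, 0.207, 0.0383]
orientation: [-0.149, -2.152, 2.151]
contact_force: [0.9, 0.2, 1.9]
gripper_width: 0.0003
```

Call:
apply_moves:
  commands:
    - [0,0,0,-0.002,0]
    - [0,0,0,-0.002,0]
    - [0,0,0,0,0]

```text
clock: 3.82
tool_pos: [0.4926, 0.2069, 0.0335]
orientation: [-0.147, -2.151, 2.151]
contact_force: [-0.0, -0.1, 0.4]
gripper_width: 0.0002
```

Call:
apply_moves:
  commands:
    - [0,0,0,-0.001,0]
    - [0,0,0,0,0]
    - [0,0,0,0,0]

```text
clock: 4.2
tool_pos: [0.4926, 0.2069, 0.0327]
orientation: [-0.147, -2.151, 2.151]
contact_force: [0.4, -0.7, 1.9]
gripper_width: 0.0005
```

```bash
python3 - <<'E'
from h import *
from chk import *
c=grab("scene","2")
draw("scene","scene2.pkl",355,160,445,270,5,"pics/k2.png",[(box(*CH,-35,49,-26,26,96),(0,0,255))])
from cell import ctrl
print(ctrl.sense()["contact_force"])
E
```

```text
[-0.68961925 -0.30971217  1.86124667]
```

View pics/k2.png

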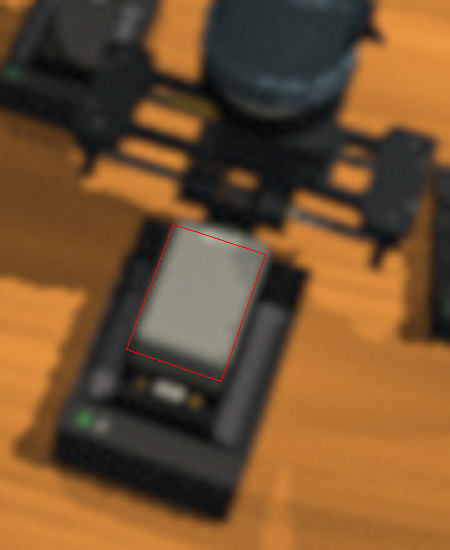

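Call:
apply_moves:
  commands:
    - [0,0,0,0,0]
    - [0,0,0,0,0]
    - [0,0,0,0,0]
    - [0,0,0,0,0]
    - [0,0,0,0.004,0]
    - [0,0,0,0.02,0]
    - [0.5,0,0,0.05,0]
    - [1,0,0,0.04,0]
    - [1,0,0,0,0]

```text
clock: 5.38
tool_pos: [0.495, 0.2074, 0.1505]
orientation: [-0.155, -2.156, 2.152]
contact_force: [0.4, 0.6, -0.4]
gripper_width: 0.028
```

```bash
cat >> h.py <<'E'
def packtop(c,box,z,vmin=110):
    hsv=cv2.cvtColor(c["frame"],cv2.COLOR_RGB2HSV);u0,v0,u1,v1=box
    m=np.zeros(hsv.shape[:2],np.uint8);m[v0:v1,u0:u1]=((hsv[...,1]<90)&(hsv[...,2]>vmin))[v0:v1,u0:u1]
    cs,_=cv2.findContours(m,cv2.RETR_EXTERNAL,cv2.CHAIN_APPROX_NONE)
    k=max(cs,key=cv2.contourArea).reshape(-1,2);w=(px2w(c,k,z)[:,:2]*1000).astype(np.float32)
    r=cv2.minAreaRect(w);return np.round(r[0],1),np.round(r[1],1),round(r[2],1),k.min(0),k.max(0)
E
python3 - <<'E'
from h import *
from chk import *
c=grab("scene","3");t=grab("top","3")
print(packtop(load("scene0.pkl"),(375,195,420,245),.096));print(packtop(c,(375,195,420,245),.096));print(packtop(t,(235,165,290,235),.096))
draw("scene","scene3.pkl",355,160,445,270,5,"pics/k3.png",[(box(*CH,-43,41,-26,26,96),(0,0,255))])
draw("top","top3.pkl",215,145,305,255,5,"pics/k3t.png",[(box(*CH,-43,41,-26,26,96),(0,0,255))])
cv2.imwrite("pics/k3.png",np.hstack([cv2.imread("pics/k3.png"),cv2.imread("pics/k3t.png")][:2])[:, :800])
E
```

```text
(array([574.4, 196.8]), array([46.9, 87.8]), 82.6, array([382, 205], dtype=int32), array([406, 234], dtype=int32))
(array([571.6, 197.5]), array([48. , 78.1]), 82.5, array([383, 205], dtype=int32), array([406, 231], dtype=int32))
(array([578. , 196.3]), array([49.8, 82.8]), 80.1, array([251, 185], dtype=int32), array([268, 212], dtype=int32))
```

View pics/k3.png

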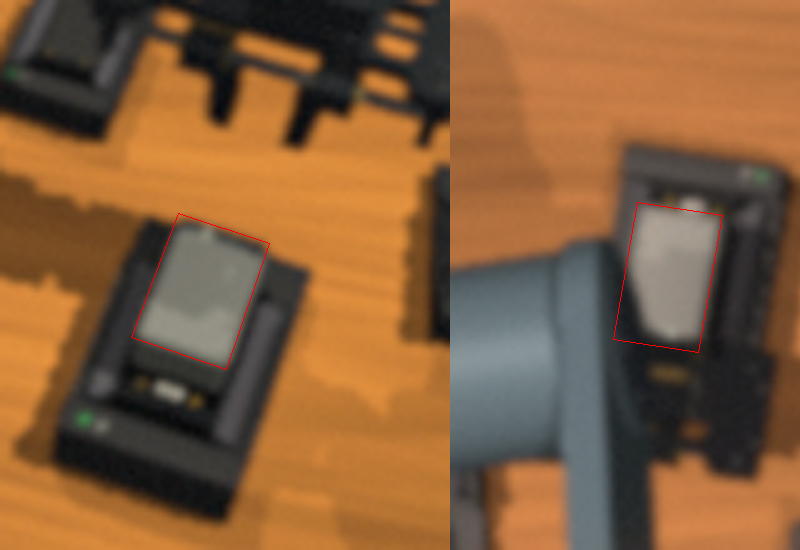

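Call:
apply_moves:
  commands:
    - [1,0.02,-0.0026,0,0]
    - [1,0.02,-0.0026,0,0]
    - [1,0.02,-0.0026,0,0]
    - [1,0.0188,-0.0026,0,0]
    - [1,0,0,0,0]
    - [1,0,0,-0.03,0]
    - [1,0,0,-0.03,0]
    - [1,0,0,-0.02,0]
    - [1,0,0,0,0]

```text
clock: 6.6
tool_pos: [0.5693, 0.1964, 0.0645]
orientation: [-0.142, -2.148, 2.15]
contact_force: [0.6, -0.2, 1.4]
gripper_width: 0.0882
```

Call:
apply_moves:
  commands:
    - [1,0,0,-0.002,0]
    - [0.7,0,0,0,0]
    - [0.5,0,0,0,0]
    - [0.4,0,0,0,0]
    - [0.4,0,0,0,0]
  newtons: 15

```text
clock: 7.22
tool_pos: [0.5716, 0.1965, 0.065]
orientation: [-0.148, -2.151, 2.151]
contact_force: [-0.2, 0.2, 1.4]
gripper_width: 0.052
```

Call:
apply_moves:
  commands:
    - [0.3,0,0,0,0]
    - [0.3,0,0,0,0]
    - [0.3,-0.005,0.0007,0,0]
    - [0.3,-0.0099,0.0013,0,0]
    - [0.3,-0.0099,0.0014,0,0]
    - [0.3,-0.0099,0.0013,0,0]
  newtons: 35

```text
clock: 7.98
tool_pos: [0.5363, 0.2014, 0.065]
orientation: [-0.148, -2.151, 2.151]
contact_force: [2.3, -0.7, 3.1]
gripper_width: 0.0517
```

Call:
apply_moves:
  commands:
    - [0.3,-0.0099,0.0013,0,0]
    - [0.3,-0.0099,0.0014,0,0]
    - [0.3,-0.0099,0.0013,0,0]
    - [0.3,-0.0099,0.0014,0,0]
    - [0.3,-0.0099,0.0013,0,0]
    - [0.3,-0.0099,0.0014,0,0]
    - [0.3,0,0,0,0]

```text
clock: 8.85
tool_pos: [0.475, 0.2093, 0.0636]
orientation: [-0.143, -2.148, 2.15]
contact_force: [0.3, -1.1, -4.1]
gripper_width: 0.0514
```

Call:
apply_moves:
  commands:
    - [0.3,0,0,0.02,0]
    - [0.3,0,0,0.05,0]
    - [0.3,0,0,0.05,0]
    - [0.3,0.004,-0.02,0,1]
    - [0.3,0.004,-0.04,0,1.5]
    - [0.3,0.004,-0.04,0,1.5]
    - [0.3,0.004,-0.04,0,1.5]
    - [0.3,0.004,-0.04,0,1.5]
    - [0.3,0.004,-0.04,0,1.5]
    - [0.3,0.004,-0.04,0,1.5]

```text
clock: 10.1
tool_pos: [0.505, -0.052, 0.1842]
orientation: [-0.043, 2.203, -2.202]
contact_force: [1.0, 0.3, -3.3]
gripper_width: 0.0517
```

Call:
apply_moves:
  commands:
    - [0.3,0.004,-0.04,0,1.5]
    - [0.3,0.004,-0.04,0,1.5]
    - [0.3,0.004,-0.04,0,1.5]
    - [0.3,0.003,-0.027,0,1]
    - [0.3,0,0,0,0]
    - [0.3,0,0,-0.03,0]
    - [0.3,0,0,-0.025,0]
    - [0.3,0,0,0,0]
    - [0.3,0,0,0,0]

```text
clock: 11.22
tool_pos: [0.5208, -0.1974, 0.1305]
orientation: [-0.144, 2.151, -2.152]
contact_force: [0.3, -0.3, -3.4]
gripper_width: 0.0518
```

```bash
python3 - <<'E'
from h import *
from chk import *
from cell import ctrl
s=ctrl.sense();M=R.from_rotvec(s["orientation"]).as_matrix();print(np.degrees(np.arctan2(M[1,2],M[0,2])),s["tool_pos"],s["contact_force"],s["gripper_width"])
c=grab("scene","4");t=grab("top","4")
tp=s["tool_pos"];zt=(tp[2]-.0640+.096)*1000
it=[(box(tp[:2],7.7,-42,42,-26,26,zt),(255,255,0)),(box(*CO,-45,45,-41,41,95),(0,0,255))]
draw("scene","scene4.pkl",215,150,305,265,5,"pics/a.png",it);draw("top","top4.pkl",345,135,435,250,5,"pics/b.png",it)
cv2.imwrite("pics/m4.png",np.hstack([cv2.imread("pics/a.png"),cv2.imread("pics/b.png")])[:, :800])
print(w2px(t,[[*tp[:2],zt/1000]]),w2px(c,[[*tp[:2],zt/1000]]))
E
```

```text
-82.30174091111462 [ 0.52077332 -0.19738184  0.13047356] [ 0.27984655 -0.31880916 -3.35909807] 0.05182915146695407
[[393.06834589 218.06737555]] [[258.94117394 160.04233027]]
```

View pics/m4.png

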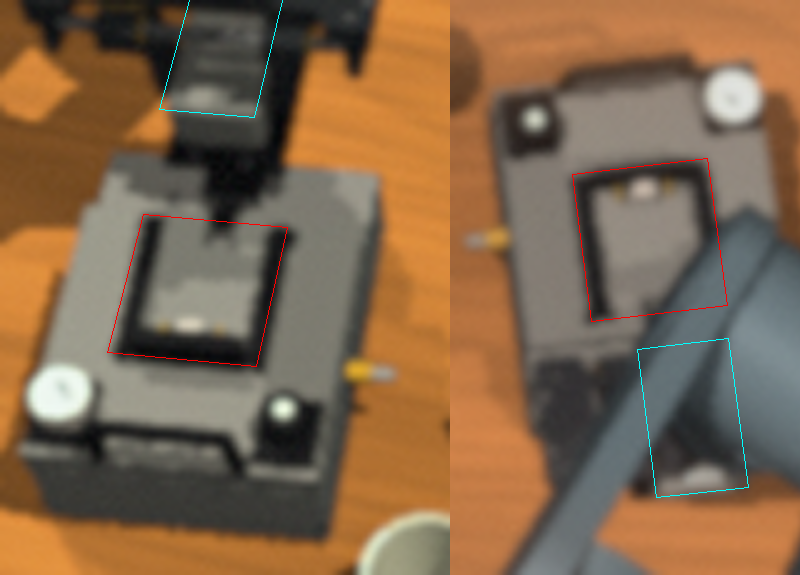

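```bash
python3 - <<'E'
from h import *
from chk import *
tp=np.array([.52077,-.19738,.13047])
def prof(c,o,yaw,x,z,ys):
    a=np.radians(yaw);P=np.array([[o[0]+np.cos(a)*x-np.sin(a)*y,o[1]+np.sin(a)*x+np.cos(a)*y,z] for y in ys])
    p=w2px(c,P).astype(np.float32);g=cv2.cvtColor(c["frame"],cv2.COLOR_RGB2GRAY)
    return cv2.remap(g,p[:,0].reshape(1,-1),p[:,1].reshape(1,-1),cv2.INTER_LINEAR)[0].astype(int)
ys=np.arange(-60,61,4)/1000;c=load("scene4.pkl");c0=load("scene0.pkl");t0=load("top0.pkl")
print((ys*1000).astype(int).tolist())
for x in(-.02,-.005,.01): print("scene rails",x,prof(c0,*CO,x,.094,ys).tolist())
for x in(-.02,-.005,.01): print("top rails",x,prof(t0,*CO,x,.094,ys).tolist())
zb=tp[2]-.064+.04
for dz in(.052,.045,.035,.025): print("pack nose",dz,prof(c,tp[:2],7.7,.042,zb+dz,ys).tolist())
crop(c,230,145,290,235,9,"pics/z4.png")
E
```

```text
[-60, -56, -52, -48, -44, -40, -36, -32, -28, -24, -20, -16, -12, -8, -4, 0, 4, 8, 12, 16, 20, 24, 28, 32, 36, 40, 44, 48, 52, 56, 60]
scene rails -0.02 [146, 145, 145, 145, 141, 111, 56, 39, 71, 114, 140, 146, 146, 147, 145, 146, 144, 146, 144, 145, 145, 146, 132, 87, 42, 33, 71, 121, 143, 145, 144]
scene rails -0.005 [146, 146, 146, 146, 143, 112, 55, 37, 72, 113, 140, 146, 146, 145, 146, 145, 146, 145, 145, 145, 144, 145, 138, 99, 46, 29, 68, 119, 141, 145, 146]
scene rails 0.01 [146, 146, 145, 146, 143, 112, 58, 36, 70, 111, 138, 145, 146, 145, 146, 146, 145, 145, 146, 146, 146, 146, 133, 89, 45, 30, 67, 118, 142, 146, 145]
top rails -0.02 [138, 137, 137, 135, 118, 76, 43, 62, 101, 126, 136, 138, 139, 139, 139, 140, 140, 140, 140, 140, 140, 134, 108, 63, 42, 64, 107, 133, 140, 141, 142]
top rails -0.005 [137, 137, 137, 133, 111, 70, 44, 63, 104, 128, 137, 138, 138, 140, 139, 139, 140, 139, 140, 140, 139, 127, 93, 55, 41, 64, 108, 135, 140, 141, 142]
top rails 0.01 [136, 136, 136, 131, 108, 68, 43, 59, 97, 126, 137, 138, 138, 137, 138, 137, 138, 138, 139, 139, 139, 133, 107, 65, 39, 64, 106, 133, 139, 139, 140]
pack nose 0.052 [83, 84, 83, 83, 83, 82, 90, 116, 143, 133, 97, 75, 72, 75, 75, 77, 76, 76, 77, 76, 76, 76, 70, 50, 22, 10, 40, 105, 144, 147, 144]
pack nose 0.045 [83, 82, 83, 82, 83, 96, 124, 146, 150, 131, 87, 58, 58, 58, 58, 58, 58, 58, 57, 58, 60, 66, 65, 46, 18, 16, 70, 132, 153, 152, 152]
pack nose 0.035 [84, 84, 83, 89, 111, 133, 145, 146, 142, 111, 65, 51, 54, 53, 54, 53, 56, 57, 55, 54, 55, 59, 53, 28, 11, 42, 107, 147, 151, 149, 150]
pack nose 0.025 [84, 86, 92, 102, 100, 107, 110, 107, 88, 47, 27, 29, 34, 34, 35, 31, 31, 29, 31, 32, 33, 28, 21, 14, 30, 87, 141, 153, 153, 151, 149]
```

View pics/z4.png

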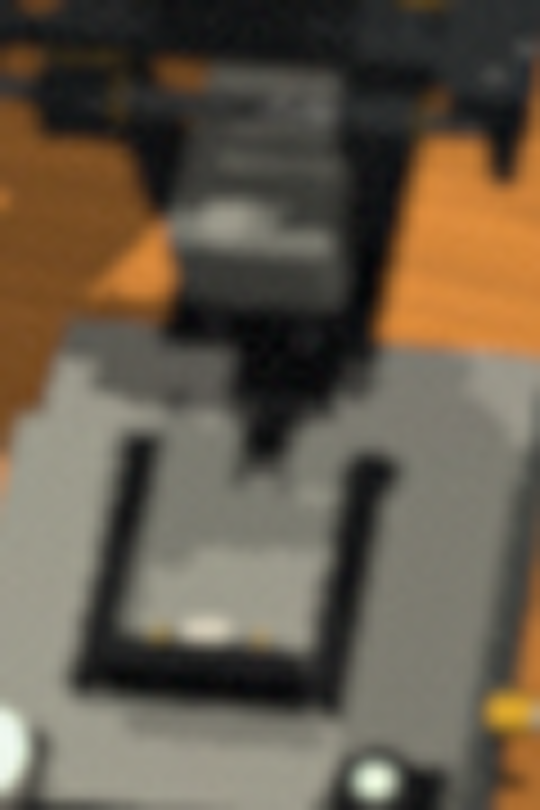

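Call:
apply_moves:
  commands:
    - [0.3,0,0,-0.012,0]
    - [0.3,0,0,-0.0085,0]
    - [0.3,0,0,0,0]
    - [0.3,0.0059,0.0008,0,0]
    - [0.3,0.0059,0.0008,0,0]
    - [0.3,0.0059,0.0008,0,0]
    - [0.3,0.0059,0.0008,0,0]
    - [0.3,0,0,0,0]
  newtons: 35

```text
clock: 12.32
tool_pos: [0.5445, -0.1944, 0.1093]
orientation: [-0.144, 2.152, -2.152]
contact_force: [1.0, 0.4, -3.3]
gripper_width: 0.0519
```

Call:
apply_moves:
  commands:
    - [0.3,0,0,0.0007,0]
    - [0.3,0.005,0.0007,0,0]
    - [0.3,0.005,0.0007,0,0]
    - [0.3,0.005,0.0006,0,0]
    - [0.3,0,0,0,0]

```text
clock: 12.95
tool_pos: [0.5594, -0.1925, 0.1099]
orientation: [-0.144, 2.152, -2.152]
contact_force: [-0.1, 0.9, -4.2]
gripper_width: 0.0517
```

Call:
apply_moves:
  commands:
    - [0.3,0.004,0.0006,0,0]
    - [0.3,0.004,0.0005,0,0]
    - [0.3,0,0,0,0]

```text
clock: 13.32
tool_pos: [0.5673, -0.1913, 0.1099]
orientation: [-0.144, 2.152, -2.152]
contact_force: [-0.0, 0.9, -4.7]
gripper_width: 0.0518
```

Call:
apply_moves:
  commands:
    - [0.3,0.005,0.0007,0,0]
    - [0.3,0.005,0.0007,0,0]
    - [0.3,0.005,0.0006,0,0]
    - [0.3,0.005,0.0007,0,0]
    - [0.3,0,0,0,0]

```text
clock: 13.95
tool_pos: [0.5874, -0.1885, 0.1098]
orientation: [-0.144, 2.152, -2.152]
contact_force: [0.3, 1.3, -3.9]
gripper_width: 0.052
```

Call:
apply_moves:
  commands:
    - [0.3,0.004,0.0008,0,0]
    - [0.3,0.004,0.0007,0,0]
    - [0.3,0.004,0.0006,0,0]
    - [0.3,0.003,0.0004,0,0]
    - [0.3,0,0,0,0]

```text
clock: 14.58
tool_pos: [0.6023, -0.1862, 0.11]
orientation: [-0.144, 2.152, -2.152]
contact_force: [0.9, 1.2, -4.2]
gripper_width: 0.0516
```

Centre is about 29 mm short of the compressor's middle. From here I'll use smaller steps and watch the force.

Call:
apply_moves:
  commands:
    - [0.3,0.002,0.0004,0,0]
    - [0.3,0.002,0.0003,0,0]
    - [0.3,0.002,0.0003,0,0]
    - [0.3,0,0,0,0]

```text
clock: 15.08
tool_pos: [0.6082, -0.1853, 0.11]
orientation: [-0.144, 2.152, -2.152]
contact_force: [-0.8, 0.1, -3.1]
gripper_width: 0.0514
```

Call:
apply_moves:
  commands:
    - [0.3,0.002,0.0003,0,0]
    - [0.3,0.002,0.0003,0,0]
    - [0.3,0,0,0,0]

```text
clock: 15.45
tool_pos: [0.6124, -0.1846, 0.1101]
orientation: [-0.143, 2.151, -2.152]
contact_force: [0.6, 1.1, -3.0]
gripper_width: 0.0516
```

Call:
apply_moves:
  commands:
    - [0.3,0.002,0.0003,0,0]
    - [0.3,0.001,0.0001,0,0]
    - [0.3,0,0,0,0]

```text
clock: 15.82
tool_pos: [0.6152, -0.1842, 0.11]
orientation: [-0.144, 2.152, -2.152]
contact_force: [-0.5, -0.8, -2.8]
gripper_width: 0.0516
```

Call:
apply_moves:
  commands:
    - [0.3,0.002,0.0003,0,0]
    - [0.3,0.001,0.0001,0,0]
    - [0.3,0,0,0,0]

```text
clock: 16.2
tool_pos: [0.6175, -0.1838, 0.1096]
orientation: [-0.146, 2.153, -2.152]
contact_force: [-3.8, -0.4, -2.0]
gripper_width: 0.0518
```

Call:
apply_moves:
  commands:
    - [0.3,0.001,0.0001,0,0]
    - [0.3,0.001,0.0002,0,0]
    - [0.3,0,0,0,0]

```text
clock: 16.58
tool_pos: [0.6197, -0.1835, 0.1097]
orientation: [-0.145, 2.153, -2.152]
contact_force: [-4.2, -1.0, -2.4]
gripper_width: 0.0516
```

Call:
apply_moves:
  commands:
    - [0.3,0.001,0.0001,0,0]
    - [0.3,0.001,0.0002,0,0]
    - [0.3,0,0,0,0]

```text
clock: 16.95
tool_pos: [0.6216, -0.1832, 0.1097]
orientation: [-0.145, 2.153, -2.152]
contact_force: [-6.0, -1.1, -2.8]
gripper_width: 0.0517
```

Call:
apply_moves:
  commands:
    - [0.3,0.001,0.0001,0,0]
    - [0.3,0.001,0.0002,0,0]
    - [0.3,0,0,0,0]

```text
clock: 17.32
tool_pos: [0.6235, -0.1829, 0.1096]
orientation: [-0.146, 2.153, -2.152]
contact_force: [-5.8, -0.4, -1.8]
gripper_width: 0.0519
```

Call:
apply_moves:
  commands:
    - [0.3,0.001,0.0001,0,0]
    - [0.3,0,0,0,0]

```text
clock: 17.58
tool_pos: [0.6244, -0.1828, 0.1095]
orientation: [-0.146, 2.153, -2.152]
contact_force: [-6.4, -0.7, -2.2]
gripper_width: 0.0515
```

Call:
apply_moves:
  commands:
    - [0.3,0.001,0.0001,0,0]
    - [0.3,0,0,0,0]

```text
clock: 17.82
tool_pos: [0.6254, -0.1827, 0.1095]
orientation: [-0.146, 2.153, -2.152]
contact_force: [-6.1, -0.2, -2.2]
gripper_width: 0.0517
```

Call:
apply_moves:
  commands:
    - [0.3,0.001,0.0002,0,0]
    - [0.3,0,0,0,0]

```text
clock: 18.08
tool_pos: [0.6255, -0.1826, 0.1093]
orientation: [-0.148, 2.154, -2.153]
contact_force: [-9.7, -1.4, -1.8]
gripper_width: 0.0517
```

Call:
apply_moves:
  commands:
    - [0.3,0.001,0.0001,0,0]
    - [0.3,0,0,0,0]

```text
clock: 18.32
tool_pos: [0.6256, -0.1826, 0.1093]
orientation: [-0.151, 2.155, -2.154]
contact_force: [-12.7, -2.0, 1.3]
gripper_width: 0.0519
```

```bash
python3 - <<'E'
from h import *
c=grab("scene","5");t=grab("top","5")
from cell import ctrl
s=ctrl.sense();print(s["contact_force"],s["tool_pos"])
crop(c,215,150,305,265,5,"pics/a.png");crop(t,345,135,435,250,5,"pics/b.png")
cv2.imwrite("pics/m5.png",np.hstack([cv2.imread("pics/a.png"),cv2.imread("pics/b.png")])[:, :800])
E
```

```text
[-13.81329974  -1.46130924   0.84931774] [ 0.62560951 -0.18263375  0.10931383]
```

View pics/m5.png

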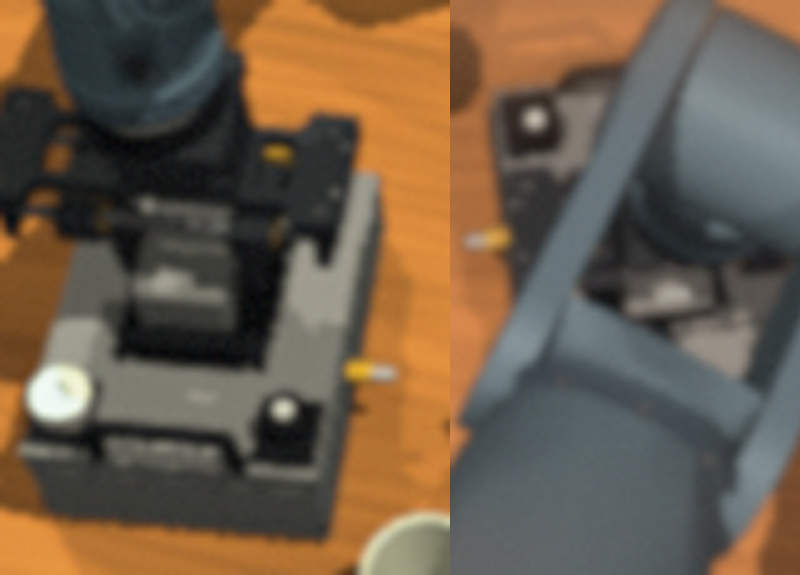

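Call:
apply_moves:
  commands:
    - [0.3,-0.001,-0.0001,0,0]
    - [0.3,-0.001,-0.0002,0,0]
    - [0.3,-0.001,-0.0001,0,0]
    - [0.3,0,0,0,0]

```text
clock: 18.92
tool_pos: [0.6242, -0.1827, 0.1093]
orientation: [-0.146, 2.154, -2.152]
contact_force: [-5.3, -0.7, -3.2]
gripper_width: 0.0517
```

Call:
apply_moves:
  commands:
    - [0.3,-0.001,-0.0001,0,0]
    - [0.3,0,0,0,0]

```text
clock: 19.18
tool_pos: [0.6239, -0.1828, 0.1095]
orientation: [-0.144, 2.152, -2.152]
contact_force: [-3.1, -1.0, -6.5]
gripper_width: 0.0516
```

Call:
apply_moves:
  commands:
    - [0.3,-0.001,-0.0001,0,0]
    - [0.3,0,0,0,0]

```text
clock: 19.42
tool_pos: [0.6236, -0.1828, 0.1099]
orientation: [-0.143, 2.151, -2.151]
contact_force: [1.8, 0.2, -8.0]
gripper_width: 0.0519
```

Call:
apply_moves:
  commands:
    - [0.3,0.001,0.0001,0,0]
    - [0.3,0,0,0,0]
    - [0.65,0,0,0,0]
    - [0.8,0,0,0,0]
    - [0.9,0,0,0,0]
    - [0.9,0,0,0,0]

```text
clock: 20.18
tool_pos: [0.6242, -0.183, 0.1103]
orientation: [-0.144, 2.151, -2.152]
contact_force: [0.9, -0.6, -0.1]
gripper_width: 0.0791
```

Call:
apply_moves:
  commands:
    - [0.9,0,0,0.01,0]
    - [0.9,0,0,0.03,0]
    - [0.9,0,0,0.04,0]
    - [0.9,0,0,0.04,0]
    - [0.9,-0.03,0,0.02,0]
    - [0.9,-0.05,0,0,0]
    - [0.9,-0.05,0,0,0]
    - [0.9,-0.05,0,0,0]
    - [0.9,-0.05,0,0,0]

```text
clock: 21.3
tool_pos: [0.3926, -0.1828, 0.2507]
orientation: [-0.144, 2.15, -2.153]
contact_force: [-0.6, -0.4, 0.8]
gripper_width: 0.0795
```

Call:
apply_moves:
  commands:
    - [0.9,0,-0.05,0,0]
    - [0.9,0,-0.05,0,0]
    - [0.9,0,-0.05,0,0]
    - [0.9,0,-0.05,0,0]
    - [0.9,0,-0.05,0,0]
    - [0.9,0,0,0,0]
    - [0.9,0,0,0,0]

```text
clock: 22.18
tool_pos: [0.3939, -0.4324, 0.25]
orientation: [-0.144, 2.153, -2.152]
contact_force: [-0.2, -0.2, -0.4]
gripper_width: 0.0795
```

```bash
python3 - <<'E'
from h import *
from chk import *
c=grab("scene","6");t=grab("top","6")
from cell import ctrl
s=ctrl.sense();print(s["contact_force"],s["tool_pos"])
it=[(box((.6237,-.1829),7.7,-42,42,-26,26,140),(0,0,255))]
draw("scene","scene6.pkl",215,150,305,265,5,"pics/a.png",it);draw("top","top6.pkl",345,135,435,250,5,"pics/b.png",it)
cv2.imwrite("pics/m6.png",np.hstack([cv2.imread("pics/a.png"),cv2.imread("pics/b.png")])[:, :800])
cv2.imwrite("pics/s6.png",c["frame"][:,:,::-1])
print(packtop(t,(365,155,405,205),.14))
E
```

```text
[-0.35785714  0.28272625  0.67575206] [ 0.39422838 -0.43172709  0.25031137]
(array([ 633.9, -176.3]), array([144.3, 113.2]), 0.6, array([365, 155], dtype=int32), array([404, 204], dtype=int32))
```

View pics/m6.png

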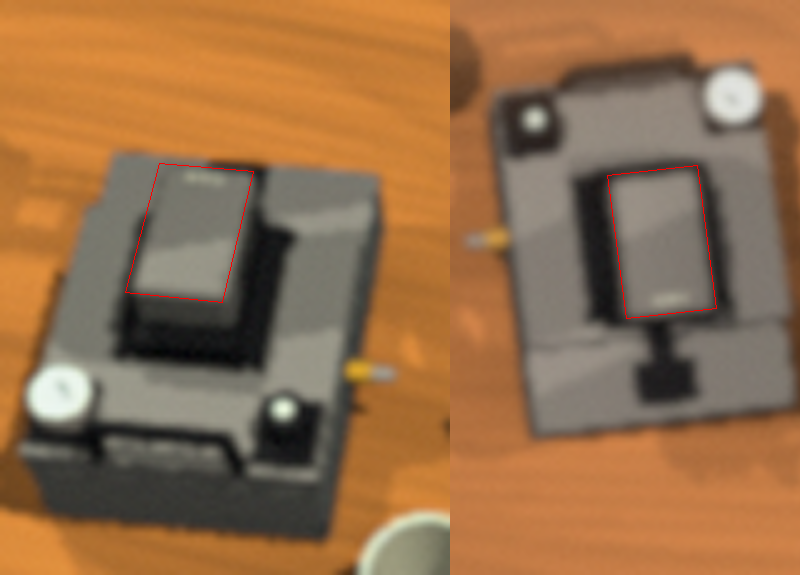

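View pics/s6.png

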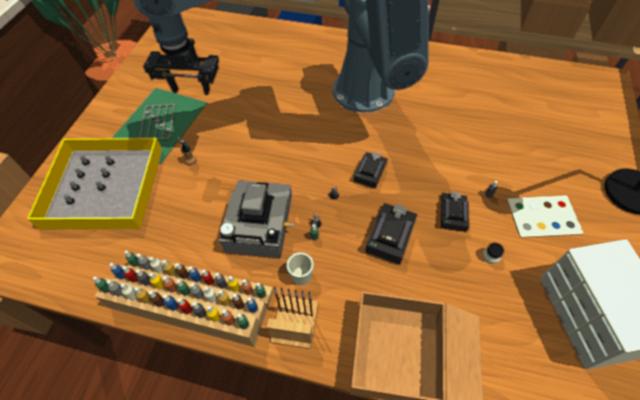

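The top view shows the pack still at its seated outline (about (608–717, 165–318) in the crop), not pushed back out. The bystanders are where they started, and the charger bay is empty.

```bash
python3 -c "
from cell import ctrl
print(ctrl.finish_job())"
```

```text
the job is handed in; nothing more can be done
None
```

The battery pack is now in the airbrush compressor, held by its catch, and I handed the job in at about 22 s on the robot's clock.

- **Release and removal:** I held the charger's key down until the pack popped loose. I then gripped it high on its 52 mm sides, drew it off the rails and carried it over.
- **Insertion:** I slid it nose first along the compressor's rails in small steps. Resistance rose to about 6 N near the end, and it met the rigid stop at about 14 N.
- **Catch check:** I backed off gently, and the pack came back only about 1.7–2 mm before something held it. The force on the tool changed from about −6 N to +1.8 N. That fits the 1.8 mm gap between the click and the stop.
- **Final check:** after letting go and moving away, the top view shows the pack on its seated outline, not pushed back out. The figures, paints, cup and tub look unmoved, and the robot touches nothing.

**Checks that failed or disagreed:**
- The scene camera placed the rails about 3 mm to the side of where the top view did. It showed the pack shifted by much the same amount, so I went by the top view and the feel.
- The last automatic outline of the pack's top merged with the grey compressor and was useless, so I compared the drawn outline by eye.
- I never saw the catch itself. I judged it from the force and from the pack staying in place.

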